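# Set the saucepan on the induction ring, turn its handle in and switch on

## Task

The saucepan stands off the ring of the portable hob, its handle sticking out over the front towards you. Push it, without lifting or tipping it, until it stands centred on the printed ring with its handle turned to the left (the sink side), parallel to the hob's front edge; only then press the white power button fully down and let it come up again. Do not move the things that stand around the hob.

Things in the scene. Friction and masses are not known exactly. Their poses are not given: they have to be found in the camera images.
- hob: Portable induction hob, black glass on an aluminium housing, 360 mm deep (its x, away from the robot) x 280 mm wide (its y, to the left) x 60 mm high; it cannot be shifted. Origin under its centre on the worktop; the glass, flat and without a rim, is 60 mm above. A control strip takes the front 68 mm of the glass.
- hob_ring (a point): Centre of the printed cooking zone on the glass (two thin pale circles, 72 and 78 mm radius, with a small cross at the middle), 55 mm behind the hob's centre, in the hob's x.
- pan: Small empty steel saucepan, loose on the glass, 0.5 to 1 kg. Origin at the centre of its underside. Outer radius 65 mm at the base, 72 mm at the rim; height 70 mm; open at the top, walls 4 mm, inner radius about 66 mm, bottom 6 mm. Its handle points along its own -x: at the start to the robot within about 40 degrees. It slides and turns when pushed with a few newtons.
- pan_handle (a point): Point in the middle of the pan's handle, 150 mm from the pan's centre line and 58 mm above its underside. The handle is a level black bar, 22 mm wide and 16 mm thick, from 96 to 214 mm from the pan's centre (a steel hanging eye for the last 12 mm more); a 13 mm wide steel neck joins it to the pan.
- power (a joint): Travel of the power button, 0 up to 0.004 m fully down; a spring of about 4 N returns it.
- power_top (a point): Centre of the top of the power button: a round white button of 26 mm diameter with a red power sign, in a steel collar at the right end of the hob's control strip, standing 6 mm above the glass; it is pressed straight down.
- pepper_mill: Dark wooden pepper mill, 58 mm diameter, 160 mm high, on the worktop to the right of the hob, in front of the kettle (250 mm high, fixed), loose; origin at the centre of its underside.
- salt_shaker: Clear salt shaker, 44 mm diameter, 90 mm high, to the right of the hob, loose; origin at the centre of its underside.
- spice_b: Spice jar with a black cap, 41 mm diameter, 105 mm high, in front of the sink to the left of the hob, loose; origin at the centre of its underside.

How it is judged (in metres and radians):
On the way, in this order (a step that is already met when the one before it is completed fails the run):
1. the pan stands centred on the ring with its handle to the left, parallel to the hob's front (horizontal distance between pan and hob_ring below 0.015 m and angle between the x axis of pan and the y axis of hob, either way round below 0.26 rad and y of pan_handle in the frame of hob above 0.1 m and linear speed of pan below 0.01 m/s), for 0.2 s.
2. the power button is fully down (value of joint power above 0.003 m), for 0.1 s.
At the end, for the whole second after the job is handed in: The pan stands still, flat on the glass, its centre within 15 mm of the ring's centre, its handle to the left and within 0.26 rad (15 degrees) of parallel to the hob's front edge; the power button has been pressed at least 3 mm after that and is up again (all of step 1 and angle between pan's own z axis and vertical below 0.03 rad and value of joint power below 0.001 m); the robot touches nothing.
It fails at once if the pan is lifted off the glass (height (world z) of pan above 0.068 m).
It fails at once if the pan is tipped or falls off the hob (angle between pan's own z axis and vertical above 0.12 rad or height (world z) of pan below 0.05 m).
It fails at once if the power button is pressed before the pan stands centred with its handle to the left (value of joint power above 0.002 m and (horizontal distance between pan and hob_ring above 0.015 m or angle between the x axis of pan and the y axis of hob, either way round above 0.26 rad or y of pan_handle in the frame of hob below 0.1 m)).
It fails at once if something standing around the hob is moved by more than 15 mm (distance of any of pepper_mill, salt_shaker, spice_b from where it was at the start of the episode above 0.015 m).
It also fails if it takes over 58 s, if anything falls off the work surface, if the arm or the gripper's body presses on something with over 40 N, if the wrist force passes 120 N, or if a joint passes its speed limit or range.

## Robot

A 6-joint arm with a two-finger parallel gripper is mounted at the origin on a cart in front of the work surface, level with it; the furniture and walls round the work are solid. World frame = base frame: x ahead of the robot, y to its left, z up, the work surface at z = 0. Lengths are in mm, angles in rad, forces in N, time in s.
With the tool pointing down it reaches from about 250 to 800 mm from the base axis. Payload 3.9 kg.
Tool frame: the origin (TCP) lies on the centre line of the jaws, within the pads' length; the fingertips stand 8 mm ahead of it and the grasp point (between the pads) lies 11 mm behind it; z points along the fingers, y is the line along which they close (so a half turn about z gives the same grasp; the last joint's range is limited). The gripper opens to 85 mm and grips with 20 to 120 N. Pads are 22 mm wide; open, the fingers measure 114 mm over their backs; the gripper's body (76 mm by 85 mm) begins 54 mm behind the grasp point. The pads swing forward as they close: fully open they stand 13 mm farther back than shut.
Start: joints at [1.195, 0.26, -0.138, 1.173, 0, 1.571], TCP at [192.679, 488.355, 239.304] pointing down, gripper open.
Joint ranges: [-2.78, 2.78], [-0.83, 1.72], [-1.28, 1.37], [-1.9, 2.12], [-1.57, 1.48], [-3.14, 3.14]. Speed limits (rad/s): [2.57, 2.57, 3.14, 3.14, 3.14, 3.14].

## Interface

Orientations are given as a rotation vector (axis times angle).
In Python, from cell import bot, optics gives the robot as it stands.
- The arm moves only by the tool send_rows, never from a script. Its argument "increments" is text: rows parted by semicolons, each of 6 numbers parted by spaces: the shift along the tool's x, y, z scaled (see below), then the turn, a rotation vector about the tool's x, y, z scaled (see below). A call has 1 to 20 rows; each row is the pose to reach, as a shift and turn from the pose commanded when the call began, along the tool's axes at that moment; what a row does not reach only later rows make up. The controller multiplies each number of a shift by 30 cm and each number of a turn by 90 degrees. A row lasts 1/8 s, in which the tool goes at most 62.5 mm and 10.7 degrees, less where a joint would pass 70% of its speed; a pose out of reach is approached as far as the arm can. A call with a number of a shift or a turn outside -1 to 1 is refused whole. A call with a gripper value outside its range is refused whole. "grip" is the finger opening in mm, from 0 to 85.4, set as the call begins (left out, the last holds). The fingers move at their own pace and stop on an object; "force" is the grip in N (left out, the last holds). Time passes only in rows, so rows that repeat a pose let the fingers close. It gives the time, the measured TCP pose, the force, the opening and the grip force at its end, in the units of the state.
- bot.state(): the state, without advancing time (a new reading comes with each control period).
- optics.capture(name): name is "side" or "top" or "wrist"; returns a dict with "img" (480x640x3 uint8, red, green, blue), "depth" (480x640 float32, mm along the optical axis (not along the pixel's ray), 0 where there is no reading), "camera_matrix" (3x3 intrinsics, pixels), "world_from_camera" (4x4, takes a point from camera to world coordinates); the wrist camera has in their place "mount" (4x4, takes a point from camera to tool coordinates, whose origin is the TCP and whose axes are the flange's). Camera axes: x right, y down, z forward; pixel columns grow to the right and rows downward; lengths in mm; the calibration is good to about 2 mm. A picture is of the moment at which its call begins: read the wrist's pose just before it.
- bot.job_done(): hands the job in; it is judged then, once.
The state is a dict: "time_s": time; "joint_pos": joint angles; "qd": joint speeds; "effort": joint torques, N m; "tcp_pos": TCP position; "tcp_rot": TCP orientation; "ft_force": force on the tool from outside, world axes, zero at the start; "torque": the same for the moment, N m; "finger_gap": finger opening in mm; "grip_force": force on a finger pad.
Only numpy, scipy, OpenCV 4.12 (cv2) and the standard library are available. Lean on these libraries where they do the work, as an engineer would, in place of code of your own. Each camera call takes 0.05 s, during which the arm holds its last target. There are 200 camera calls.

## Working session

There is one attempt and no reset: what is moved stays moved. The work goes in short steps, Python scripts to look and compute and a tool call to move; the robot and the scene stay as the last step left them, time stands still between calls to the robot, and variables do not carry over. Pictures are saved under pics/ and viewed, at most 10 in all, crops included, and the job is handed in when it is done.

Besides the shell and the picture viewer there is one more tool, called after ">>>" by a JSON object that holds its "name" and its "arguments". send_rows: Moves the arm, as the interface text tells. Its arguments: {"type":"object","properties":{"increments":{"type":"string"},"grip":{"type":"number"},"force":{"type":"number"}},"required":["increments"]}

```bash
mkdir -p pics; ls; python3 - <<'E'
from cell import bot, optics
import cv2, numpy as np
s=bot.state(); print(s)
for n in("top","side"):
    c=optics.capture(n); cv2.imwrite(f"pics/{n}0.png",c["img"][:,:,::-1]); np.savez(f"pics/{n}0.npz",**c); print(n,c["camera_matrix"],c["world_from_camera"])
E
```

```text
pics
{'time_s': 0.0, 'joint_pos': array([ 1.19500978e+00,  2.60687674e-01, -1.39365151e-01,  1.17271764e+00,
        1.04212662e-05,  1.57078271e+00]), 'qd': array([ 1.22728983e-05,  1.08566550e-03, -8.74916606e-04,  1.37135994e-03,
       -1.16517466e-03, -2.83818234e-04]), 'effort': array([-8.68646257e-04, -4.05678391e+01,  2.53921652e+01,  1.87712390e-02,
        1.43054640e-04, -6.91315325e-07]), 'tcp_pos': array([192.42828274, 487.74291175, 238.46446821]), 'tcp_rot': array([-5.86724970e-01, -3.08593062e+00,  3.04296867e-03]), 'ft_force': array([ 0.32532298, -0.32262173,  0.15124023]), 'torque': array([-0.01098113,  0.02149912, -0.0008251 ]), 'grip_force': 0.0, 'finger_gap': 85.05968448403644}
top [[551.93150057   0.         314.04395286]
 [  0.         551.93150057 236.06011452]
 [  0.           0.           1.        ]] [[ 1.29557179e-03 -9.88427574e-01  1.51688008e-01  3.12242178e+02]
 [-9.99951983e-01  1.92911879e-04  9.79766967e-03 -4.88868781e-02]
 [-9.71354928e-03 -1.51693418e-01 -9.88379863e-01  1.29989241e+03]
 [ 0.00000000e+00  0.00000000e+00  0.00000000e+00  1.00000000e+00]]
side [[454.45422546   0.         317.1636126 ]
 [  0.         454.45422546 240.73504522]
 [  0.           0.           1.        ]] [[-9.99762797e-01 -1.88069214e-02  1.09840734e-02  4.90529895e+02]
 [-2.17695492e-02  8.47603559e-01 -5.30183264e-01  5.25485557e+02]
 [ 6.60975291e-04 -5.30296621e-01 -8.47811923e-01  9.62817306e+02]
 [ 0.00000000e+00  0.00000000e+00  0.00000000e+00  1.00000000e+00]]
```

View pics/top0.png

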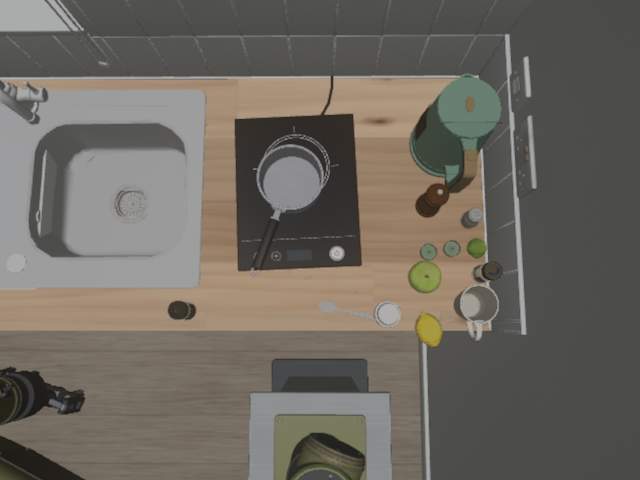

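View pics/side0.png

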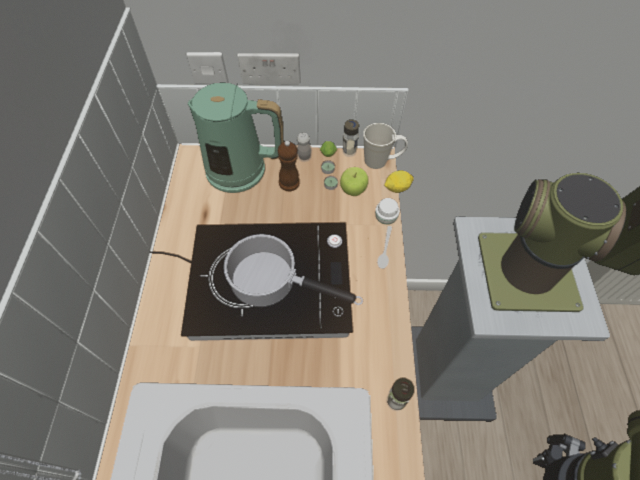

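The top view shows the hob at about (235–360, 115–270), the pan at (292,180) with its handle running to (255,272), and the power button at (337,253). The side view agrees. Next I'll measure positions from depth.

```bash
cat > h.py <<'E'
import numpy as np, cv2
from scipy.optimize import least_squares
def cloud(c):
    K=c["camera_matrix"]; d=c["depth"].astype(float); v,u=np.mgrid[:480,:640]
    P=np.stack([(u-K[0,2])/K[0,0]*d,(v-K[1,2])/K[1,1]*d,d],-1); T=c["world_from_camera"]
    return P@T[:3,:3].T+T[:3,3]
def ray(c,uv,z):
    K=c["camera_matrix"];T=c["world_from_camera"]; uv=np.atleast_2d(uv).astype(float)
    r=np.c_[(uv-[K[0,2],K[1,2]])/[K[0,0],K[1,1]],np.ones(len(uv))]@T[:3,:3].T
    return (T[:3,3]+r*((z-T[2,3])/r[:,2:]))[:,:2]
def circ(p,r=None,c0=None):
    c0=p.mean(0) if c0 is None else c0
    f=least_squares(lambda q:np.hypot(*(p-q[:2]).T)-(q[2] if r is None else r),[*c0,70],loss="soft_l1",f_scale=2)
    return f.x
def pan(c):
    """rim points (z 125..134) near hob; handle black pixels cast on z=126"""
    P=cloud(c); im=c["img"].astype(int); z=P[...,2]; ok=c["depth"]>0
    roi=(P[...,0]>300)&(P[...,0]<720)&(abs(P[...,1])<330)&ok
    rim=P[roi&(z>124)&(z<136)&(im.sum(2)>200)][:,:2]
    hm=roi&(z>112)&(z<133)&(im.max(2)<60)
    h=P[hm][:,:2]
    return rim,h,P
E
python3 - <<'E'
from h import *
for n in("top","side"):
    c=dict(np.load(f"pics/{n}0.npz")); rim,h,P=pan(c); im=c["img"].astype(int); z=P[...,2]
    print(n,"rim",len(rim),circ(rim) if len(rim)>9 else 0)
    if len(h)>9:
        l=cv2.fitLine(h.astype(np.float32),cv2.DIST_HUBER,0,.01,.01).ravel(); t=(h-l[2:])@l[:2]
        print(" handle",len(h),"ang",np.degrees(np.arctan2(l[1],l[0])),l[2:],"ends",l[2:]+l[:2]*t.min(),l[2:]+l[:2]*t.max())
    # hob
    m=((z>52)&(z<68)&(P[...,0]>280)&(P[...,0]<760)&(abs(P[...,1])<250)).astype(np.uint8)
    m=cv2.morphologyEx(m,cv2.MORPH_OPEN,np.ones((3,3)))
    k,cs,_=cv2.findContours(m,0,2)[-2:] + (0,) if False else (0,cv2.findContours(m,cv2.RETR_EXTERNAL,cv2.CHAIN_APPROX_NONE)[0],0)
    ct=max(cs,key=cv2.contourArea)[:,0,:]
    xy=ray(c,ct,60); print(" hob rect",cv2.minAreaRect(xy.astype(np.float32)))
    # button: bright, z 60..72, in hob area
    b=(z>58)&(z<74)&(im.min(2)>150)&(P[...,0]>250)&(P[...,0]<500)&(P[...,1]>-150)&(P[...,1]<0)
    v,u=np.nonzero(b); print(" button",len(u),ray(c,np.c_[u,v],66).mean(0) if len(u) else 0, ray(c,np.c_[u,v],66).std(0) if len(u) else 0)
E
```

```text
top rim 659 [620.49603727  63.88462035  70.91122138]
 handle 395 ang -72.615074 [508.4903   37.29267] ends [415.20640906 335.23670634] [ 610.86846028 -289.69803153]
 hob rect ((596.8204345703125, 51.59912872314453), (336.82257080078125, 279.6292419433594), 2.5398290157318115)
 button 111 [463.67098385 -38.51838032] [6.99203227 7.18808096]
side rim 963 [618.04973415  63.03446754  72.94625819]
 handle 269 ang -30.739958 [481.52676 116.25702] ends [430.1910945  146.78635494] [717.87882955 -24.30161561]
 hob rect ((596.9402465820312, 51.56707763671875), (338.058349609375, 280.61639404296875), 2.46030330657959)
 button 132 [462.14265242 -37.45231359] [8.15960024 8.2448808 ]
```

```bash
cat >> h.py <<'E'
def handle(c,C,z=126):
    """handle line through mask; C pan centre"""
    _,_,P=pan(c); im=c["img"].astype(int)
    d=np.hypot(P[...,0]-C[0],P[...,1]-C[1])
    m=(P[...,2]>112)&(P[...,2]<134)&(im.max(2)<70)&(d>90)&(d<222)
    n,l,s,_=cv2.connectedComponentsWithStats(m.astype(np.uint8)); k=1+np.argmax(s[1:,4])
    v,u=np.nonzero(l==k); h=ray(c,np.c_[u,v],z)
    q=cv2.fitLine(h.astype(np.float32),cv2.DIST_HUBER,0,.01,.01).ravel()
    e=q[:2]*np.sign((q[2:]-C)@q[:2]); off=(C-q[2:])@[-e[1],e[0]]; t=(h-C)@e
    return np.degrees(np.arctan2(e[1],e[0])),off,t.min(),t.max(),len(h)
E
python3 - <<'E'
from h import *
for n in("top","side"):
    c=dict(np.load(f"pics/{n}0.npz")); rim,h,P=pan(c); im=c["img"].astype(int); z=P[...,2]
    C=circ(rim)[:2]; print(n,C,handle(c,C))
    m=((z>52)&(z<68)&(P[...,0]>280)&(P[...,0]<900)&(abs(P[...,1])<250)).astype(np.uint8)
    m=cv2.morphologyEx(m,cv2.MORPH_OPEN,np.ones((3,3)))
    ct=max(cv2.findContours(m,cv2.RETR_EXTERNAL,cv2.CHAIN_APPROX_NONE)[0],key=cv2.contourArea)[:,0,:]
    (cx,cy),wh,a=cv2.minAreaRect(ray(c,ct,60).astype(np.float32)); print(" hob",cx,cy,wh,a)
    # ring from pale thin pixels on glass
    g=((z>55)&(z<65)&(im.min(2)>70)); v,u=np.nonzero(g); q=ray(c,np.c_[u,v],60)
    w=np.radians(a if abs(a)<45 else a-90); R0=np.array([cx,cy])+55*np.array([np.cos(w),np.sin(w)])
    d=np.hypot(*(q-R0).T); q=q[(d>62)&(d<88)]; print(" ring pred",R0,"fit r75",circ(q,75,R0)[:2],len(q))
    for nm,x0,x1,y0,y1,zl,zh in(("mill",600,720,-260,-140,130,170),("salt",560,720,-330,-230,70,120),("spice_b",300,450,200,340,80,115)):
        mm=(z>zl)&(z<zh)&(P[...,0]>x0)&(P[...,0]<x1)&(P[...,1]>y0)&(P[...,1]<y1); print(" ",nm,mm.sum(),P[mm].mean(0) if mm.any() else 0)
E
```

```text
top [620.49603727  63.88462035] (np.float64(160.0370787953823), np.float64(-0.9739048172291443), np.float64(97.44990906146094), np.float64(212.38212881508227), 486)
 hob 608.1682739257812 52.10248565673828 (359.5404968261719, 279.6292419433594) 2.5398285388946533
 ring pred [663.11424515  54.53974764] fit r75 [664.95612942  55.82192465] 495
  mill 215 [ 687.51313851 -244.51350703  148.57474586]
  salt 713 [ 650.87340214 -273.65796293   94.02345565]
  spice_b 323 [334.28186001 303.73512669 105.30570785]
side [618.04973415  63.03446754] (np.float64(156.50897888926107), np.float64(-4.966598234311747), np.float64(96.93074581628873), np.float64(207.8387451429704), 404)
 hob 607.5504760742188 52.02296447753906 (359.29833984375, 280.61639404296875) 2.46030330657959
 ring pred [662.49977724  54.38396039] fit r75 [663.71495571  54.02851424] 482
  mill 286 [ 694.02819636 -242.79237583  149.51352132]
  salt 810 [ 644.33571441 -261.83018545   93.77651847]
  spice_b 443 [335.8770073  308.79632076 104.47304233]
```

```bash
cat >> h.py <<'E'
from scipy.spatial.transform import Rotation as Rt
def rows(bot,targets):
    """targets (x,y,z,yaw of tool x in deg) -> rows"""
    s=bot.state(); p=s["tcp_pos"]; R=Rt.from_rotvec(s["tcp_rot"]); out=[]
    for x,y,z,a in targets:
        a=np.radians(a); G=Rt.from_matrix(np.array([[np.cos(a),np.sin(a),0],[np.sin(a),-np.cos(a),0],[0,0,-1]]))
        t=R.inv().apply(np.array([x,y,z])-p)/300; w=(R.inv()*G).as_rotvec()/(np.pi/2)
        out.append(" ".join(f"{v:.3f}" for v in [*t,*w]))
    print("; ".join(out)); print(s["time_s"],p.round(1),s["ft_force"].round(1))
E
python3 - <<'E'
from h import *; from cell import bot
rows(bot,[(330,310,238,159),(479.5,117.5,200,159)])
E
```

```text
-0.644 -0.383 0.003 -0.001 -0.000 -0.006; -1.343 -0.797 0.130 -0.001 -0.000 -0.006
0.1 [192.5 487.8 238.6] [-0.4  0.   0.3]
```

>>> {"name": "send_rows", "arguments": {"increments": "-0.2 -0.12 0 0 0 0; -0.4 -0.24 0 0 0 0; -0.64 -0.38 0 0 0 -0.006; -0.64 -0.38 0 0 0 -0.006; -0.97 -0.575 0 0 0 -0.006; -0.97 -0.575 0 0 0 -0.006", "grip": 44, "force": 20}}

```text
time_s: 0.85
tcp_pos: [400.8, 219.3, 239.1]
tcp_rot: [-0.573, -3.089, 0.0]
ft_force: [0.2, 0.4, 0.4]
finger_gap: 44.0
grip_force: 0.0
```

```bash
python3 - <<'E'
from h import *; from cell import bot
rows(bot,[(479.5,117.5,200,159),(479.5,117.5,150,159),(479.5,117.5,108,159)])
E
```

```text
-0.367 -0.223 0.130 -0.000 -0.000 -0.000; -0.367 -0.223 0.297 -0.000 -0.000 -0.000; -0.367 -0.223 0.437 -0.000 -0.000 -0.000
0.85 [400.8 219.3 239.1] [0.2 0.4 0.4]
```

>>> {"name": "send_rows", "arguments": {"increments": "-0.2 -0.12 0.13 0 0 0; -0.367 -0.223 0.13 0 0 0; -0.367 -0.223 0.13 0 0 0; -0.367 -0.223 0.22 0 0 0; -0.367 -0.223 0.3 0 0 0; -0.367 -0.223 0.37 0 0 0; -0.367 -0.223 0.437 0 0 0; -0.367 -0.223 0.437 0 0 0"}}

```text
time_s: 1.85
tcp_pos: [476.8, 119.5, 106.9]
tcp_rot: [-0.57, -3.086, 0.002]
ft_force: [-0.2, 1.0, -0.6]
finger_gap: 44.0
grip_force: 0.0
```

```bash
python3 - <<'E'
from h import *; from cell import bot, optics
s=bot.state(); print(s["tcp_pos"],s["ft_force"],s["finger_gap"])
c=optics.capture("side"); rim,_,_=pan(c); C=circ(rim)[:2]; print(C,handle(c,C))
cv2.imwrite("pics/s1.png",cv2.resize(c["img"][180:400,150:450,::-1],None,fx=2,fy=2))
E
```

```text
[476.83908412 119.54506508 106.92992413] [-0.20415418  0.976007   -0.64257945] 44.034395500279565
[618.06713783  62.64460195] (np.float64(160.4140242898776), np.float64(13.925450254483664), np.float64(163.69940630979147), np.float64(206.85213703425774), 58)
```

View pics/s1.png

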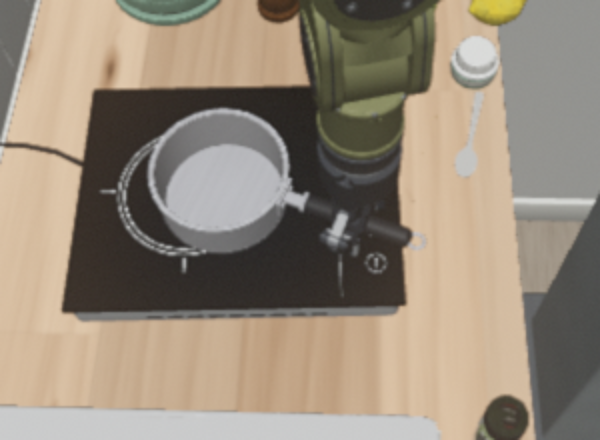

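>>> {"name": "send_rows", "arguments": {"increments": "0 0 0 0 0 0; 0 0 0 0 0 0; 0 0 0 0 0 0; 0 0 0 0 0 0", "grip": 25}}

```text
time_s: 2.4
tcp_pos: [479.2, 119.3, 108.5]
tcp_rot: [0.572, 3.088, 0.001]
ft_force: [-0.1, -0.3, -0.2]
finger_gap: 24.8
grip_force: 0.0
```

```bash
python3 - <<'E'
from h import *; from cell import bot, optics
c=optics.capture("side"); rim,_,_=pan(c); C=circ(rim)[:2]; print(C)
s=bot.state(); p=s["tcp_pos"][:2]; print(s["finger_gap"]); d=p-[619.3,63.5]; r=np.hypot(*d); a0=np.degrees(np.arctan2(d[1],d[0])); print(r,a0)
T=[]
for k in np.linspace(0,1,13)[1:]:
    a=a0+(92.5-a0)*k; Cc=np.array([619.3,63.5])*(1-k)+np.array([663.5,54.5])*k
    T.append((*(Cc+r*np.array([np.cos(np.radians(a)),np.sin(np.radians(a))])),107,a))
rows(bot,T)
E
```

```text
[617.92198353  62.84146714]
25.129556122025814
150.8821147991509 158.31391004448716
-0.015 0.050 0.005 0.000 0.000 0.069; -0.035 0.100 0.005 0.000 0.000 0.130; -0.059 0.148 0.005 0.000 0.000 0.190; -0.088 0.196 0.005 0.000 0.000 0.251; -0.121 0.241 0.005 0.000 0.000 0.312; -0.158 0.285 0.005 0.000 0.000 0.373; -0.199 0.325 0.005 0.000 0.000 0.434; -0.243 0.363 0.005 0.000 0.000 0.495; -0.291 0.398 0.005 0.000 0.000 0.556; -0.342 0.429 0.005 0.000 0.000 0.617; -0.395 0.457 0.005 0.000 0.000 0.678; -0.451 0.480 0.005 0.000 0.000 0.739
2.45 [479.1 119.3 108.4] [-0.  -0.4  0.2]
```

>>> {"name": "send_rows", "arguments": {"increments": "-0.007 0.025 0.003 0 0 0.036; -0.015 0.05 0.003 0 0 0.069; -0.025 0.075 0.003 0 0 0.1; -0.035 0.1 0.003 0 0 0.13; -0.047 0.124 0.003 0 0 0.16; -0.059 0.148 0.003 0 0 0.19; -0.073 0.172 0.003 0 0 0.22; -0.088 0.196 0.003 0 0 0.251; -0.104 0.219 0.003 0 0 0.282; -0.121 0.241 0.003 0 0 0.312; -0.139 0.263 0.003 0 0 0.343; -0.158 0.285 0.003 0 0 0.373; -0.158 0.285 0.003 0 0 0.373; -0.158 0.285 0.003 0 0 0.373"}}

```text
time_s: 4.2
tcp_pos: [553.6, 181.9, 107.2]
tcp_rot: [-1.439, -2.793, 0.0]
ft_force: [0.0, -0.1, 0.9]
finger_gap: 25.1
grip_force: 0.0
```

```bash
cat >> h.py <<'E'
def see(optics,name=None):
    for n in("top","side"):
        c=optics.capture(n); rim,_,_=pan(c)
        rim=rim[np.hypot(*(rim-np.median(rim,0)).T)<100]
        f=circ(rim); C=f[:2]; print(n,f.round(1),len(rim),np.round(handle(c,C),1))
        if name==n: cv2.imwrite("pics/%s_%d.png"%(n,len(rim)),c["img"][:,:,::-1])
E
python3 - <<'E'
from h import *; from cell import bot, optics
see(optics); s=bot.state(); print(s["tcp_pos"],s["ft_force"])
E
```

```text
top [631.7  67.4  70.4] 575 [173.7  79.2  60.2  87.3  68. ]
side [631.8  68.5  69.9] 238 [123.1  -8.6 131.2 211.9 295. ]
[553.55414439 181.85013396 107.34488998] [-0.60564901 -0.06599312 -0.52101742]
```

```bash
python3 - <<'E'
from h import *; from cell import bot, optics
s=bot.state(); p=s["tcp_pos"][:2]; C0=np.array([632,68.]);C1=np.array([664,64.]); d=p-C0; r=np.hypot(*d); a0=np.degrees(np.arctan2(d[1],d[0])); print(r,a0)
T=[]
for k in np.linspace(0,1,13)[1:]:
    a=a0+(91-a0)*k; Cc=C0*(1-k)+C1*k
    T.append((*(Cc+r*np.array([np.cos(np.radians(a)),np.sin(np.radians(a))])),107.5,a))
rows(bot,T)
E
```

```text
138.25919594884178 124.56790417527421
-0.007 0.029 -0.001 -0.000 0.000 0.041; -0.015 0.058 -0.001 -0.000 0.000 0.072; -0.024 0.087 -0.001 -0.000 0.000 0.103; -0.034 0.116 -0.001 -0.000 0.000 0.134; -0.046 0.144 -0.001 -0.000 0.000 0.165; -0.058 0.172 -0.001 -0.000 0.000 0.196; -0.071 0.200 -0.001 -0.000 0.000 0.227; -0.086 0.228 -0.001 -0.000 0.000 0.258; -0.101 0.255 -0.001 -0.000 0.000 0.290; -0.118 0.281 -0.001 -0.000 0.000 0.321; -0.135 0.307 -0.001 -0.000 0.000 0.352; -0.154 0.333 -0.001 -0.000 0.000 0.383
4.3 [553.6 181.9 107.3] [-0.6 -0.1 -0.5]
```

>>> {"name": "send_rows", "arguments": {"increments": "-0.007 0.029 0 0 0 0.041; -0.015 0.058 0 0 0 0.072; -0.024 0.087 0 0 0 0.103; -0.034 0.116 0 0 0 0.134; -0.046 0.144 0 0 0 0.165; -0.058 0.172 0 0 0 0.196; -0.071 0.2 0 0 0 0.227; -0.086 0.228 0 0 0 0.258; -0.101 0.255 0 0 0 0.29; -0.118 0.281 0 0 0 0.321; -0.135 0.307 0 0 0 0.352; -0.154 0.333 0 0 0 0.383; -0.154 0.333 0 0 0 0.383; -0.154 0.333 0 0 0 0.383"}}

```text
time_s: 6.05
tcp_pos: [661.9, 202.2, 107.3]
tcp_rot: [2.202, 2.241, 0.0]
ft_force: [0.4, -0.0, -0.7]
finger_gap: 25.0
grip_force: 0.5
```

```bash
python3 - <<'E'
from h import *; from cell import bot, optics
see(optics,"top"); s=bot.state(); print(s["tcp_pos"],s["ft_force"])
E
ls pics
```

```text
top [646.9  65.8  70.3] 565 [   3.9 -101.6   17.4   26.7    9. ]
s1.png
side0.npz
side0.png
top0.npz
top0.png
top_565.pngTraceback (most recent call last):
  File "<stdin>", line 2, in <module>
  File "h.py", line 46, in see
    f=circ(rim); C=f[:2]; print(n,f.round(1),len(rim),np.round(handle(c,C),1))
                                                               ~~~~~~^^^^^
  File "h.py", line 28, in handle
    n,l,s,_=cv2.connectedComponentsWithStats(m.astype(np.uint8)); k=1+np.argmax(s[1:,4])
                                                                      ~~~~~~~~~^^^^^^^^^
    return _wrapfunc(a, 'argmax', axis=axis, out=out, **kwds)
    return bound(*args, **kwds)
ValueError: attempt to get argmax of an empty sequence
```

```bash
python3 - <<'E'
from h import *; from cell import bot, optics
rows(bot,[(660,202,107.5,94),(659,202,107.5,97),(658,202,107.5,100)])
E
```

```text
-0.001 -0.006 -0.000 0.000 0.000 -0.033; -0.001 -0.009 -0.000 0.000 0.000 -0.067; -0.001 -0.013 -0.000 0.000 0.000 -0.100
6.15 [661.8 202.2 107.4] [ 0.6 -0.3 -0.4]
```

>>> {"name": "send_rows", "arguments": {"increments": "0 -0.003 0 0 0 -0.017; 0 -0.006 0 0 0 -0.033; 0 -0.008 0 0 0 -0.05; 0 -0.009 0 0 0 -0.067; 0 -0.011 0 0 0 -0.085; 0 -0.013 0 0 0 -0.1; 0 -0.013 0 0 0 -0.1; 0 -0.013 0 0 0 -0.1"}}

```text
time_s: 7.15
tcp_pos: [657.9, 202.0, 107.3]
tcp_rot: [2.02, 2.406, -0.001]
ft_force: [-3.9, -1.4, 3.9]
finger_gap: 25.0
grip_force: 11.9
```

```bash
python3 - <<'E'
from h import *; from cell import bot, optics
c=optics.capture("top"); r=pan(c)[0]; r=r[np.hypot(*(r-np.median(r,0)).T)<100]; print(circ(r)); s=bot.state(); print(s["tcp_pos"],s["ft_force"],s["torque"])
cv2.imwrite("pics/t3.png",cv2.resize(c["img"][90:300,160:420,::-1],None,fx=3,fy=2.8))
E
```

```text
[657.31697862  64.93434773  70.26296718]
[657.88354037 202.03622574 107.28515152] [-4.92801827 -1.28291708  2.99133634] [-0.28268131  1.03673605 -0.43531385]
```

View pics/t3.png

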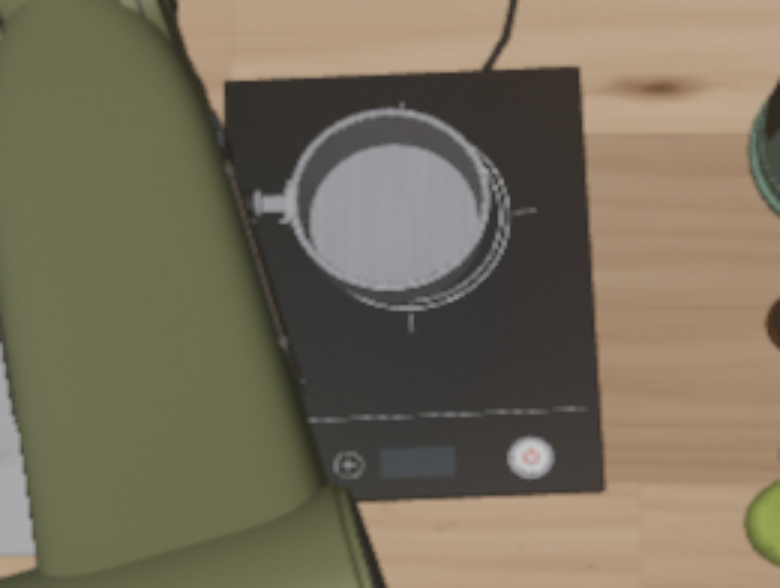

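```bash
python3 - <<'E'
from h import *; from cell import bot, optics
rows(bot,[(659.5,202,107.5,104)])
E
```

```text
-0.001 0.005 -0.001 -0.000 0.000 -0.045
7.2 [657.9 202.  107.3] [-4.9 -1.3  3. ]
```

>>> {"name": "send_rows", "arguments": {"increments": "0 0.002 0 0 0 -0.02; 0 0.005 0 0 0 -0.045; 0 0.005 0 0 0 -0.05; 0 0.005 0 0 0 -0.05; 0 0.005 0 0 0 -0.02; 0 0.005 0 0 0 0.05; 0 0.005 0 0 0 0.05"}}

```text
time_s: 8.07
tcp_pos: [661.1, 203.1, 107.3]
tcp_rot: [2.11, 2.326, 0.004]
ft_force: [0.0, 0.2, -0.7]
finger_gap: 25.3
grip_force: 0.0
```

>>> {"name": "send_rows", "arguments": {"increments": "0 0 0 0 0 0; 0 0 0 0 0 0; 0 0 0 0 0 0; 0 0 -0.1 0 0 0; 0 0 -0.25 0 0 0; 0.0 0 -0.35 0 0 0; 0.0 0 -0.35 0 0 0; 0.0 0 -0.35 0 0 0", "grip": 44}}

```text
time_s: 9.07
tcp_pos: [659.1, 202.4, 211.3]
tcp_rot: [-2.112, -2.325, 0.002]
ft_force: [-0.3, -0.1, -0.5]
finger_gap: 43.8
grip_force: 0.0
```

```bash
python3 - <<'E'
from h import *; from cell import bot, optics
c=optics.capture("top"); r=pan(c)[0]; r=r[np.hypot(*(r-np.median(r,0)).T)<100]; C=circ(r); print(C); s=bot.state(); print(s["tcp_pos"],s["ft_force"],s["joint_pos"])
c=optics.capture("side"); r=pan(c)[0]; print(len(r)); r=r[np.hypot(*(r-C[:2]).T)<90]; print(len(r),circ(r)); 
try: print(handle(c,C[:2]))
except Exception as e: print(e)
cv2.imwrite("pics/s4.png",c["img"][:,:,::-1])
E
```

```text
[669.49731884  65.99705974  70.49317212]
[658.69762288 202.25215714 210.62534541] [0.58774243 0.01953529 0.00958548] [ 2.97921164e-01  5.64189489e-01  2.70836408e-01  1.28011836e+00
 -2.29623881e-05  1.77312869e+00]
590
269 [669.37344227  66.73374607  70.64025623]
(np.float64(99.37037461091714), np.float64(8.019588695381781), np.float64(100.22162752330533), np.float64(187.80962733915783), 249)
```

View pics/s4.png

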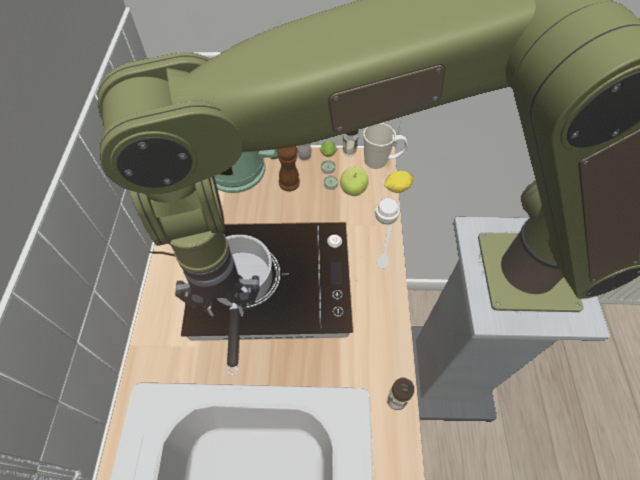

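The pan is at about (669,66) with the handle at about 94°, so it needs roughly (-6,-12) mm more. I'll push with closed fingers on the pan's inner wall.

```bash
python3 - <<'E'
from h import *; from cell import bot, optics
rows(bot,[(664,134,211,80),(669.5,66,211,63.4),(669.5,66,84,63.4)])
E
```

```text
-0.228 -0.004 -0.002 -0.002 0.001 0.172; -0.455 -0.007 -0.002 -0.002 0.001 0.356; -0.455 -0.006 0.422 -0.002 0.001 0.356
9.175 [658.6 202.2 210.4] [-1.4 -0.2  0.2]
```

>>> {"name": "send_rows", "arguments": {"increments": "-0.11 0 -0.03 0 0 0.08; -0.23 0 -0.03 0 0 0.17; -0.34 -0.005 -0.03 0 0 0.26; -0.455 -0.006 0 0 0 0.356; -0.455 -0.006 0 0 0 0.356; -0.455 -0.006 0.1 0 0 0.356; -0.455 -0.006 0.2 0 0 0.356; -0.455 -0.006 0.3 0 0 0.356; -0.455 -0.006 0.37 0 0 0.356; -0.455 -0.006 0.42 0 0 0.356; -0.455 -0.006 0.42 0 0 0.356; -0.455 -0.006 0.42 0 0 0.356", "grip": 0}}

```text
time_s: 10.68
tcp_pos: [671.3, 66.8, 87.1]
tcp_rot: [2.672, 1.652, 0.002]
ft_force: [0.9, -1.1, 0.2]
finger_gap: -0.1
grip_force: 0.0
```

```bash
python3 - <<'E'
from h import *; from cell import bot, optics
u=np.array([-.447,-.894]); C=np.array([669.5,66])
rows(bot,[(*(C+u*d),84,63.4) for d in (42,50,56,62)])
E
```

```text
-0.145 -0.004 0.010 0.001 -0.000 0.001; -0.172 -0.004 0.010 0.001 -0.000 0.001; -0.192 -0.004 0.010 0.001 -0.000 0.001; -0.212 -0.004 0.010 0.001 -0.000 0.001
10.675 [671.3  66.8  87.1] [ 0.9 -1.1  0.2]
```

>>> {"name": "send_rows", "arguments": {"increments": "-0.06 -0.002 0.005 0 0 0; -0.11 -0.004 0.008 0 0 0; -0.145 -0.004 0.008 0 0 0; -0.16 -0.004 0.008 0 0 0; -0.172 -0.004 0.008 0 0 0; -0.182 -0.004 0.008 0 0 0; -0.192 -0.004 0.008 0 0 0; -0.192 -0.004 0.008 0 0 0"}}

```text
time_s: 11.68
tcp_pos: [644.8, 16.0, 84.6]
tcp_rot: [2.671, 1.652, 0.003]
ft_force: [2.3, 3.1, 2.2]
finger_gap: -0.1
grip_force: 0.0
```

```bash
cat >> h.py <<'E'
def rimfit(optics,names=("top","side"),C=(665,60)):
    for n in names:
        c=optics.capture(n); r=pan(c)[0]; r=r[abs(np.hypot(*(r-C).T)-70)<25]; print(n,len(r),circ(r).round(1))
    return c
E
python3 - <<'E'
from h import *; from cell import bot, optics
rimfit(optics); s=bot.state(); print(s["tcp_pos"],s["ft_force"])
E
```

```text
top 179 [663.9  64.2  64.3]
side 389 [664.7  58.9  69.8]
[644.82401344  15.98103934  84.56585437] [2.10878571 3.80460124 5.06184922]
```

>>> {"name": "send_rows", "arguments": {"increments": "-0.007 0.002 0 0 0 0; -0.015 0.003 0 0 0 0; -0.015 0.003 0 0 0 0; 0.05 0 0 0 0 0; 0.12 0 0 0 0 0; 0.14 0 -0.15 0 0 0; 0.14 0 -0.3 0 0 0; 0.14 0 -0.45 0 0 0; 0.14 0 -0.45 0 0 0; 0.14 0.1 -0.45 0 0 0; 0.14 0.1 -0.45 0 0 0"}}

```text
time_s: 13.15
tcp_pos: [690.2, 39.6, 216.5]
tcp_rot: [-2.672, -1.651, 0.004]
ft_force: [-0.0, -0.5, -0.3]
finger_gap: -0.2
grip_force: 0.0
```

```bash
python3 - <<'E'
from h import *; from cell import bot, optics
s=bot.state(); print(s["tcp_pos"],s["ft_force"])
# retreat target above the button
rows(bot,[(560,0,210,63.4),(463,-38,180,63.4)])
E
```

```text
[690.19735874  39.55984476 216.498217  ] [-0.02362913 -0.47229795 -0.32034598]
-0.312 -0.329 0.023 -0.001 0.001 0.000; -0.570 -0.561 0.124 -0.001 0.001 0.000
13.15 [690.2  39.6 216.5] [-0.  -0.5 -0.3]
```

>>> {"name": "send_rows", "arguments": {"increments": "-0.16 -0.16 0 0 0 0; -0.31 -0.33 0 0 0 0; -0.44 -0.44 0.06 0 0 0; -0.57 -0.561 0.124 0 0 0; -0.57 -0.561 0.124 0 0 0; -0.57 -0.561 0.124 0 0 0; -0.57 -0.561 0.124 0 0 0"}}

```text
time_s: 14.02
tcp_pos: [464.6, -37.7, 182.3]
tcp_rot: [2.671, 1.652, 0.003]
ft_force: [0.0, 0.7, -0.0]
finger_gap: -0.3
grip_force: 0.0
```

```bash
python3 - <<'E'
from h import *; from cell import bot, optics
c=rimfit(optics,("top","side")); print(handle(c,np.array([663.5,55])));
P=pan(c)[2]; 
t=optics.capture("top"); print(handle(t,np.array([663.5,55])))
im=np.hstack([cv2.resize(t["img"][90:290,190:390],(400,400)),cv2.resize(c["img"][190:390,160:360],(400,400))])
cv2.imwrite("pics/f5.png",im[:,:,::-1])
s=bot.state(); print(s["tcp_pos"])
E
```

```text
top 419 [662.6  52.6  70.4]
side 542 [662.5  53.5  70.7]
(np.float64(93.25978716614051), np.float64(-5.83403888948078), np.float64(96.10343306514882), np.float64(209.946047934468), 520)
(np.float64(93.13976707173336), np.float64(-4.851127981006869), np.float64(96.17443989833122), np.float64(208.32657846629186), 348)
[464.15189372 -37.77219062 182.13919102]
```

View pics/f5.png

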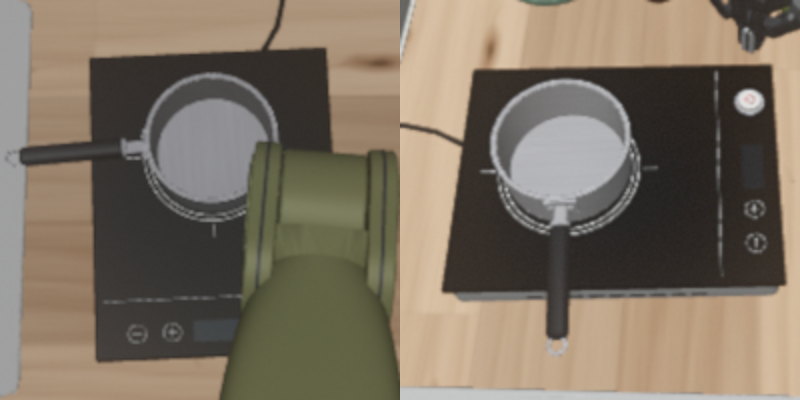

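The pan is within about 2 mm of the ring centre and the handle is at about 93°. Next is the button.

>>> {"name": "send_rows", "arguments": {"increments": "0 0 0.15 0 0 0; 0 0 0.3 0 0 0; 0 0 0.345 0 0 0; 0 0 0.36 0 0 0; 0 0 0.368 0 0 0; 0 0 0.374 0 0 0; 0 0 0.376 0 0 0; 0 0 0.376 0 0 0; 0 0 0.376 0 0 0"}}

```text
time_s: 15.3
tcp_pos: [463.5, -38.0, 70.0]
tcp_rot: [2.671, 1.651, 0.003]
ft_force: [-1.1, 0.3, 5.7]
finger_gap: 0.1
grip_force: 3.0
```

>>> {"name": "send_rows", "arguments": {"increments": "0 0 0.003 0 0 0; 0 0 0.006 0 0 0; 0 0 0.006 0 0 0; 0 0 0.006 0 0 0"}}

```text
time_s: 15.8
tcp_pos: [463.6, -38.1, 69.7]
tcp_rot: [2.671, 1.651, 0.004]
ft_force: [-5.1, 0.8, 20.5]
finger_gap: 0.5
grip_force: 10.1
```

The force has risen to 20 N at the stop, so the button is fully down. Releasing and retreating.

>>> {"name": "send_rows", "arguments": {"increments": "0 0 -0.02 0 0 0; 0 0 -0.1 0 0 0; 0 0 -0.25 0 0 0; 0 0 -0.4 0 0 0; 0 0 -0.4 0 0 0; 0 0 -0.4 0 0 0; 0 0 -0.4 0 0 0"}}

```text
time_s: 16.68
tcp_pos: [461.5, -38.0, 185.8]
tcp_rot: [-2.671, -1.651, 0.003]
ft_force: [0.6, -0.3, 0.2]
finger_gap: 0.0
grip_force: 0.0
```

```bash
python3 - <<'E'
from h import *; from cell import bot, optics
c=rimfit(optics,("top","side")); print(handle(c,np.array([663.5,55]))); s=bot.state(); print(s["tcp_pos"],s["ft_force"],abs(s["qd"]).max())
print(bot.job_done())
E
```

```text
top 405 [662.6  52.6  70.5]
side 542 [662.4  53.5  70.8]
(np.float64(93.32950965614096), np.float64(-5.714511869089392), np.float64(96.12203918022826), np.float64(209.95999913962788), 521)
[461.59784681 -37.97430853 185.87636816] [ 0.12702337  0.69581887 -0.41986557] 0.006718250930511565
the job is handed in; nothing more can be done
None
```

The job is handed in, with no verdict returned: by camera the pan is about 2 mm from the ring's centre with its handle to the left, about 1° off parallel; I then pressed the power button to its stop (20 N), let it up, and drew the arm clear.

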